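Clear the row, close the bento, put the row back

ROBOT

A 7-joint arm with a two-finger parallel gripper is mounted at the origin on the work surface. World frame = base frame: x ahead of the robot, y to its left, z up, the work surface at z = 0. Lengths are in m, angles in rad, forces in N, time in s.
With the tool pointing down it reaches from about 0.425 to 0.925 m from the base axis. Payload 6.8 kg.
Tool frame: the origin (TCP) lies on the front face of the gripper's body, between the roots of the fingers; the fingertips stand 73 mm ahead of it and the grasp point (between the pads) lies 54 mm ahead of it (env.nose_length is the distance from the TCP to the fingertips, in m); z points along the fingers, y is the line along which they close (so a half turn about z gives the same grasp; the last joint's range is limited). The gripper opens to 85 mm and grips with 20 to 120 N. Pads are 22 mm wide; open, the fingers measure 114 mm over their backs; the gripper's body (76 mm by 85 mm) begins 54 mm behind the grasp point. The pads swing forward as they close: fully open they stand 13 mm farther back than shut.
Start: joints at [-1.383, 0.477, 0.022, 1.555, -0.011, 1.109, -0.083], TCP at [0.197, 0.646, 0.304] pointing down, gripper open.
Joint ranges: [-2.96, 2.96], [-0.34, 2.1], [-1.41, 1.46], [0.24, 2.44], [-1.37, 4.51], [0.17, 1.92], [-2.96, 2.96]. Speed limits (rad/s): [2.39, 2.39, 3.14, 3.14, 3.14, 3.14, 3.14].

INTERFACE

Orientations are given as a unit quaternion [w, x, y, z].
In Python, from cell import env, kin, camera, calibration, job gives the robot as it stands. The module is installed in compiled form; this text tells all that it offers. Calls block until the motion is done:
- env.reach(position, orientation): joint-space move of the TCP to a pose.
- env.movel(position, velocity=0.15, rot=None, stop_force=None): straight line of the TCP; rot=None keeps the orientation; velocity is the mean speed in m/s. With stop_force (N) it stops when the force on the tool has changed by that much, and returns True; else False.
- env.goto_joints(angles): joint-space move.
- env.grip(opening, f_grip=None): finger opening in m; f_grip is the grip in N (None keeps the last); returns when the fingers have stopped.
- env.dwell(seconds).
- kin.inverse_kinematics(position, orientation): joint angles nearest the present ones, or None.
- env.get_state(): the state.
- camera(name): name is "scene" or "top" or "wrist"; returns (picture, depth): 400x640x3 uint8, blue, green, red; 400x640 float32, m along the optical axis (not along the pixel's ray), 0 where there is no reading.
- calibration(name): a dict with "fx", "fy", "cx", "cy" (pixels), "rvec" (rotation vector, rad) and "tvec" (3), from world to camera coordinates, as OpenCV has them. Camera axes: x right, y down, z forward; pixel columns grow to the right and rows downward; lengths in m; the calibration is good to about 2 mm. The wrist camera is an equidistant fisheye: a pixel r from the principal point sees the ray r / f radians off the axis. A picture is of the moment at which its call begins: read the wrist's pose just before it. calibration takes no time and is no camera call; for the wrist camera it gives the pose at the moment of the call.
A pose or a line that the arm cannot do raises env.PlanningError and nothing moves.
- job.job_done(): hands the job in; it is judged then, once.
The state is a dict: "time": time; "qpos": joint angles; "joint_velocities": joint speeds; "joint_torque": joint torques, N m; "tcp_pos": TCP position; "orientation": TCP orientation; "force": force on the tool from outside, world axes, zero at the start; "torque": the same for the moment, N m; "opening": finger opening in m; "gripper_force": force on a finger pad.
Only numpy, scipy, OpenCV 4.12 (cv2) and the standard library are available. Lean on these libraries where they do the work, as an engineer would, in place of code of your own. Each camera call takes 0.05 s, during which the arm holds its last target. There are 200 camera calls.

TASK

The bento's upper tier is blocked in behind the round cup, the square cup and the grater: first move all three to the grey side mat and let go of them there, leaving the upper tier where it is. Once all three stand on the mat, fetch the upper tier and stack it squarely on the open lower tier; after that put each of the three back, centred on the coaster of its own colour (light-blue round cup on the round light-blue coaster, navy square cup on the square navy coaster, green grater on the green coaster). Keep everything upright throughout.

Things in the scene. Friction and masses are not known exactly. Their poses are not given: they have to be found in the camera images.
- upper_tier: Closed bamboo bento tier, a slim solid-looking box 180 x 56 x 44 mm (x long, y wide, z high), about 0.26 kg, dark seam round it and dark lines on its flat top. At the start it stands on the reddish-brown board (top 4 mm above the counter) behind the row of three things, its long side parallel to the row. Origin at the centre of its underside; x along its length, z up.
- lower_tier: Open bamboo bento tier with rice and vegetables inside, 180 x 56 x 46 mm (x long, y wide, z high), walls 6 mm, food below the rim; the upper tier's flat underside rests on its level rim. It stands on the counter on one side (left or right) and does not move. Origin at the centre of its underside; x along its length, z up.
- round_cup: Light-blue round silicone muffin cup, open, stiff: 50 mm across at the rim, 44 mm at the foot, 40 mm high, wall 3 mm, about 40 g. At the start it stands on its coaster, its y axis within 0.15 rad of the row, 26 to 38 mm clear of its neighbour in the row and 8 to 17 mm clear of the upper tier behind it. Origin at the centre of its underside, z up.
- square_cup: Navy-blue square silicone muffin cup, open, stiff: 48 x 48 x 40 mm high, wall 3 mm, about 40 g. At the start it stands on its coaster, its y axis within 0.15 rad of the row, 26 to 38 mm clear of its neighbour in the row and 8 to 17 mm clear of the upper tier behind it. Origin at the centre of its underside, z up.
- grater: Small green plastic box grater with a steel grating on top: 36 mm (x) by 46 mm (y), 52 mm high, about 60 g. At the start it stands on its coaster, its y axis within 0.15 rad of the row, 26 to 38 mm clear of its neighbour in the row and 8 to 17 mm clear of the upper tier behind it. Origin at the centre of its underside, z up.
- coaster_sky: Round light-blue coaster, 66 mm across, 3 mm thick, home of the round cup. It stands on a flat reddish-brown board (4 mm thick, 180 x 260 mm) in a row of three coasters, 80 mm apart centre to centre along the board; the order in the row differs from start to start. Fixed; origin at the centre of its underside, which is 4 mm above the counter; z up, y along the row, x from the row towards the upper tier's starting place.
- coaster_navy: Square navy-blue coaster, 62 x 62 mm, 3 mm thick, home of the square cup. It stands on a flat reddish-brown board (4 mm thick, 180 x 260 mm) in a row of three coasters, 80 mm apart centre to centre along the board; the order in the row differs from start to start. Fixed; origin at the centre of its underside, which is 4 mm above the counter; z up, y along the row, x from the row towards the upper tier's starting place.
- coaster_green: Green coaster, 56 (x) by 68 (y) mm, 3 mm thick, home of the grater. It stands on a flat reddish-brown board (4 mm thick, 180 x 260 mm) in a row of three coasters, 80 mm apart centre to centre along the board; the order in the row differs from start to start. Fixed; origin at the centre of its underside, which is 4 mm above the counter; z up, y along the row, x from the row towards the upper tier's starting place.
- side_mat: Grey ribbed drying mat, 270 mm (x) by 120 mm (y), 4 mm thick, flat on the counter on one side (left or right, opposite the lower tier); empty at the start, with room for three things in line along x 85 mm apart. Fixed. Origin at the centre of its underside; z up.
Not all that is in view belongs to the job. There is more than one size of the round_cup; the one meant has the size given above.

How it is judged:
By the outcome, as a careful person would: the job done as asked, in the order asked, and still so for the second after the job is handed in, with the robot touching nothing.
It also fails if it takes over 144 s, if anything falls off the work surface, if the arm or the gripper's body presses on something with over 40 N, if the wrist force passes 120 N, or if a joint passes its speed limit or range.

## Working session

There is one attempt and no reset: what is moved stays moved. The work goes in short steps, each a Python script; the robot and the scene stay as the last script left them, time stands still between calls to the robot, and variables do not carry over. Pictures are saved under pics/ and viewed, at most 14 in all, crops included, and the job is handed in when it is done.

```bash
mkdir -p pics; ls; python3 - <<'E'
from cell import env,kin,camera,calibration,job
import cv2,numpy as np
for n in("scene","top"):
    p,d=camera(n);cv2.imwrite(f"pics/{n}0.png",p);np.save(f"pics/{n}0.npy",d)
    print(n,calibration(n))
s=env.get_state();print(s)
E
```

```text
pics
scene {'fx': 409.1901142948244, 'fy': 409.1901142948244, 'cx': 317.3059504775015, 'cy': 201.69974817163776, 'rvec': array([ 0.76632965,  2.69224383, -0.97109534]), 'tvec': array([ 0.39804435, -0.13480621,  0.98800104])}
top {'fx': 379.2241046065101, 'fy': 379.2241046065101, 'cx': 318.7630608818836, 'cy': 203.09243901413757, 'rvec': array([ 2.1480078 , -2.18215608,  0.17619492]), 'tvec': array([-0.0014965 ,  0.45993941,  0.75259396])}
{'time': 0.1, 'qpos': array([-1.38306387,  0.477703  ,  0.02235757,  1.55636236, -0.01149856,
        1.10929907, -0.0831276 ]), 'joint_velocities': array([ 4.60175713e-04, -1.54968240e-05, -1.26315136e-03, -1.97746974e-03,
       -1.56696754e-04, -7.31262775e-04, -9.68893699e-05]), 'joint_torque': array([ 4.19596981e-03, -5.97764325e+01,  1.61360085e+00, -2.81958461e+01,
        1.28580045e-02,  4.95609143e-03,  6.88045503e-06]), 'tcp_pos': array([0.19667608, 0.64527265, 0.30302868]), 'orientation': array([-5.77873209e-05,  1.47387423e-01,  9.89078497e-01, -8.19655071e-04]), 'force': array([-0.51405064,  0.24316638, -1.34905143]), 'torque': array([ 0.02568916, -0.02579971,  0.00944748]), 'gripper_force': 0.0, 'opening': 0.08522343121870295}
```

View pics/top0.png

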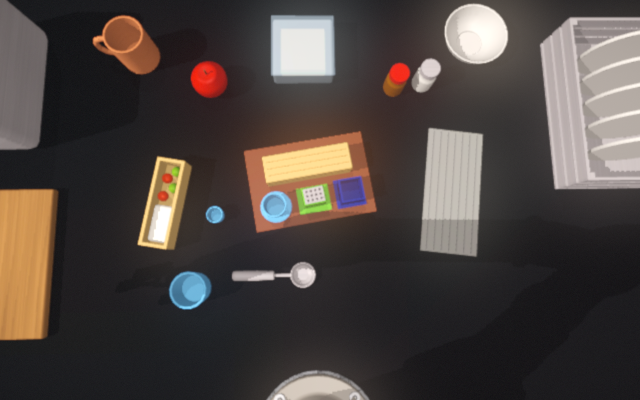

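View pics/scene0.png

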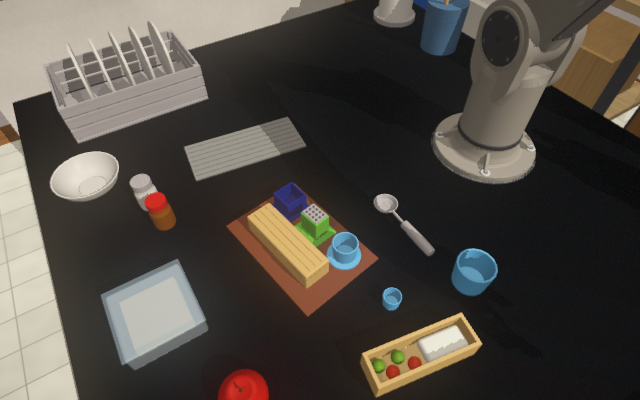

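Light-blue round candidates in the top picture are the cup on the coaster (276,207), a tiny one (215,214) and a big one at (190,290). The 50 mm cup on the light-blue coaster is the one I want. The mat is on the right at (452,192), the lower tier on the left at (165,203), and the upper tier at (307,162). Next I measure with the depth data.

```bash
cat > lib.py <<'E'
from cell import env,kin,camera,calibration,job
import cv2,numpy as np
from scipy.spatial.transform import Rotation as R
def cloud(name,save=None):
    c=calibration(name);p,d=camera(name)
    if save: cv2.imwrite(f"pics/{save}.png",p)
    v,u=np.mgrid[:400,:640]
    x=(u-c['cx'])/c['fx'];y=(v-c['cy'])/c['fy']
    if name=='wrist':
        r=np.hypot(x,y)+1e-9;k=np.tan(np.minimum(r,1.3))/r;x,y=x*k,y*k
    P=np.stack([x*d,y*d,d],-1)
    W=(P-np.ravel(c['tvec']))@R.from_rotvec(np.ravel(c['rvec'])).as_matrix()
    W[d==0]=np.nan
    return p,W
def rect(xy):
    "centre, long side, short side, yaw of long side (in -pi/2..pi/2)"
    b=cv2.boxPoints(cv2.minAreaRect((xy*1000).astype(np.float32)))/1000
    e=[b[1]-b[0],b[2]-b[1]];e.sort(key=lambda a:-np.hypot(*a))
    a=np.arctan2(e[0][1],e[0][0]);a=(a+np.pi/2)%np.pi-np.pi/2
    return np.r_[b.mean(0),np.hypot(*e[0]),np.hypot(*e[1]),a].round(4)
def blobs(mask,W,minpix=40):
    n,l,s,_=cv2.connectedComponentsWithStats(mask.astype(np.uint8))
    return [(s[i][4],W[l==i]) for i in range(1,n) if s[i][4]>=minpix]
E
cat > meas.py <<'E'
from lib import *
import sys
def meas(name,save=None):
    p,W=cloud(name,save);hsv=cv2.cvtColor(p,cv2.COLOR_BGR2HSV);h,s,v=[hsv[...,i].astype(int) for i in range(3)]
    z=W[...,2];near=(W[...,0]>.3)&(W[...,0]<.95)&(abs(W[...,1])<.5)
    C={'sky':(abs(h-101)<9)&(s>100),'navy':(abs(h-119)<7)&(s>120),'green':(abs(h-52)<14)&(s>120),'tan':(abs(h-20)<8)&(s>50)&(v>90),'board':(abs(h-8)<6)&(s>80)&(v<170),'grey':(s<40)&(v>70)}
    for c,m in C.items():
        for zl,zh in ((-.01,.012),(.025,.085)):
            for n,pts in blobs(m&near&(z>zl)&(z<zh),W):
                if zl>0: # top layer
                    zt=np.percentile(pts[:,2],95);pts=pts[pts[:,2]>zt-.008]
                print(name,c,'hi' if zl>0 else 'lo',n,rect(pts[:,:2]),'z',np.percentile(pts[:,2],[5,50,95]).round(4))
if __name__=="__main__":
    for a in sys.argv[1:]: meas(*a.split(','))
E
python3 meas.py top scene
```

```text
top sky lo 184 [ 0.4537  0.0736  0.062   0.0436 -0.3758] z [0.004  0.0061 0.0085]
top sky lo 233 [0.4568 0.0842 0.0361 0.0358 0.7748] z [0.008  0.0101 0.0116]
top sky lo 159 [0.4446 0.2092 0.0398 0.0291 0.5749] z [-0.0015  0.0017  0.0085]
top sky lo 67 [0.3132 0.26   0.082  0.0243 1.5579] z [-0.0032 -0.0006  0.0075]
top sky lo 123 [0.3092 0.2544 0.0371 0.0166 1.556 ] z [0.0028 0.0048 0.0085]
top sky hi 171 [ 0.4558  0.0832  0.0485  0.0467 -0.0204] z [0.0412 0.0457 0.0478]
top sky hi 199 [0.3131 0.2467 0.0648 0.025  1.5564] z [0.0507 0.055  0.0571]
top navy lo 133 [ 0.4825 -0.0774  0.0381  0.0252 -1.4522] z [0.0067 0.0089 0.0111]
top navy lo 85 [ 0.461  -0.0784  0.0598  0.0157  1.5406] z [0.0034 0.006  0.01  ]
top navy hi 142 [ 0.4843 -0.0745  0.048   0.0464 -1.4002] z [0.0424 0.0457 0.0483]
top green lo 333 [ 0.472   0.002   0.0671  0.0546 -1.3954] z [0.0039 0.006  0.0082]
top green hi 88 [0.4613 0.0091 0.0529 0.0274 1.0715] z [0.0499 0.0546 0.057 ]
top tan lo 116 [0.5798 0.0118 0.1984 0.0574 1.4447] z [0.0004 0.0029 0.005 ]
top tan lo 281 [0.4783 0.285  0.2049 0.0673 0.2027] z [-0.0
[... 5145 characters left out ...]

scene grey lo 214 [0.3177 0.0179 0.0535 0.0364 1.4964] z [0.0021 0.0053 0.0107]
scene grey lo 68 [ 0.3214  0.1284  0.0839  0.0142 -1.4552] z [0.0004 0.0086 0.0118]
scene grey lo 170 [ 0.8034  0.0834  0.1313  0.0135 -0.0879] z [-0.0004  0.0083  0.0114]
scene grey hi 1307 [ 0.83   -0.3602  0.1398  0.1373  1.299 ] z [0.0389 0.0439 0.0468]
scene grey hi 487 [ 0.7349 -0.2434  0.0387  0.0383  1.0791] z [0.0709 0.0754 0.0774]
scene grey hi 256 [ 4.7450e-01  8.0000e-04  4.2000e-02  3.0400e-02 -1.3825e+00] z [0.0581 0.0598 0.0618]
scene grey hi 6814 [ 0.8001  0.02    0.1379  0.1358 -1.5705] z [0.0494 0.0512 0.053 ]
scene grey hi 1013 [ 0.4255  0.3129  0.0725  0.0364 -0.1808] z [0.0291 0.0319 0.0338]
```

```bash
cat > pp.py <<'E'
from lib import *
UP=.20
def q(th):
    c,s=np.cos(th),np.sin(th)
    x,y,z,w=R.from_matrix(np.array([[-s,c,0],[c,s,0],[0,0,-1.]]).T.reshape(3,3).T if 0 else np.column_stack([(-s,c,0),(c,s,0),(0,0,-1)])).as_quat()
    return [w,x,y,z]
def pick(xy,th,z,opening,f=30,up=UP):
    env.grip(opening)
    env.reach([*xy,up],q(th))
    env.movel([*xy,z+.03],.3); env.movel([*xy,z],.1)
    env.grip(0.0,f); env.dwell(.1)
    s=env.get_state(); print('grip',s['opening'],s['gripper_force'],'t',s['time'])
    env.movel([*xy,up],.25)
def place(xy,th,z,opening,up=UP):
    env.reach([*xy,up],q(th))
    env.movel([*xy,z+.02],.3); hit=env.movel([*xy,z-.003],.04,stop_force=4)
    s=env.get_state(); print('down',hit,s['tcp_pos'].round(4),'want z',z,'open',s['opening'])
    env.grip(opening); env.dwell(.15)
    env.movel([*xy,up],.3)
    print('t',env.get_state()['time'])
E
sed -i 's/np.array(.*if 0 else //' pp.py
python3 - <<'E'
import cv2
p=cv2.imread('pics/top0.png')[120:240,190:390];cv2.imwrite('pics/crop0.png',cv2.resize(p,None,fx=4,fy=4,interpolation=2)[:600])
E
python3 - <<'E'
from pp import *
print(q(1.276),[None if (k:=kin.inverse_kinematics([*xy,z],q(t))) is None else k.round(2).tolist() for xy,t in [((.486,-.0752),1.74),((.573,-.312),1.45),((.404,-.292),1.45),((.544,.0143),.17),((.4648,.307),1.393)] for z in (.083,.2)])
E
```

```text
[np.float64(0.0), np.float64(0.14686500877961572), np.float64(0.9891565443326771), np.float64(0.0)] [[-0.16, 0.54, 0.23, 2.15, -0.26, 0.48, 2.01], [-0.42, 0.35, 0.55, 2.11, -0.27, 0.75, 2.03], [0.1, 0.75, 0.44, 1.78, -0.45, 0.72, 2.23], [-0.15, 0.69, 0.83, 1.74, -0.6, 0.98, 2.36], [0.12, 0.59, 0.48, 2.15, -0.54, 0.52, 2.46], [-0.32, 0.57, 1.1, 2.11, -0.67, 0.87, 2.63], [-0.43, 0.61, 0.38, 2.04, -0.41, 0.56, 0.4], [-0.59, 0.44, 0.58, 1.99, -0.33, 0.8, 0.35], [-0.75, 0.59, 0.07, 1.99, -0.08, 0.56, 0.77], [-0.79, 0.41, 0.12, 1.94, -0.07, 0.79, 0.76]]
```

View pics/crop0.png

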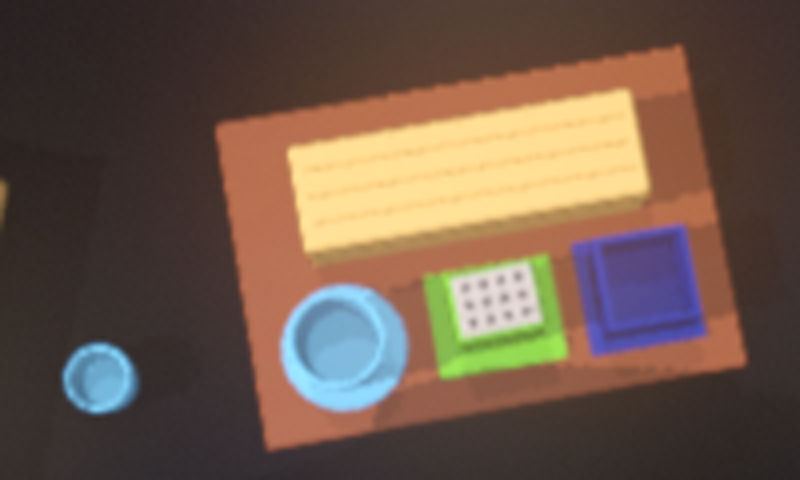

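The crop confirms it: the light-blue cup sits on its round light-blue coaster at (337,340), and the tiny decoy is at (98,378). Now I move the navy cup to the mat.

```bash
python3 - <<'E'
from pp import *
pick((.4858,-.0752),-1.407,.083,.063)
s=env.get_state();print(s['opening'],s['force'])
place((.573,-.312),-1.69,.080,.070)
E
```

```text
grip 0.04758727668542064 30.956198573112488 t 4.5833
0.04747120047950688 [ 0.39329166  0.47051987 -1.06989358]
down True [ 0.5733 -0.312   0.0807] want z 0.08 open 0.04754931555138954
t 8.225
```

```bash
python3 - <<'E'
from pp import *
pick((.474,.0015),-1.38,.090,.062)
place((.4887,-.302),-1.69,.087,.070)
pick((.457,.0825),-1.40,.083,.063)
place((.4043,-.292),-1.69,.080,.070)
E
cat >> meas.py <<'E'
E
python3 meas.py top,top1 scene | grep -E "sky|navy|green|tan hi 2|grey hi"
```

```text
grip 0.04542889951859824 30.76670229434967 t 10.9667
down True [ 0.4891 -0.302   0.0877] want z 0.087 open 0.04578184931246591
t 14.7167
grip 0.048728486422342114 29.25920109730214 t 17.6583
down True [ 0.4047 -0.2919  0.0809] want z 0.08 open 0.04870329579784947
t 21.7
top sky lo 498 [0.4558 0.0834 0.0604 0.0563 0.6286] z [0.0036 0.006  0.0082]
top sky lo 167 [0.4448 0.2104 0.0411 0.0298 0.7761] z [-0.0016  0.0019  0.0096]
top sky lo 138 [ 0.4013 -0.2929  0.0331  0.0241  0.8223] z [0.005  0.0072 0.0098]
top sky lo 49 [0.3175 0.2439 0.0599 0.0122 1.1611] z [-0.0034 -0.0007  0.0095]
top sky lo 120 [0.3092 0.2547 0.0385 0.0165 1.5442] z [0.0027 0.0049 0.0073]
top sky hi 77 [ 0.4019 -0.2723  0.039   0.0144  0.0849] z [0.0371 0.0416 0.0442]
top sky hi 59 [ 0.3889 -0.3017  0.0342  0.0083 -0.8624] z [0.0363 0.0416 0.0448]
top sky hi 198 [0.3131 0.2469 0.0643 0.0247 1.5477] z [0.0502 0.055  0.0573]
top navy lo 206 [ 0.5766 -0.3178  0.0319  0.0306 -0.0948] z [0.0037 0.0061 0.0103]
top navy lo 737 [ 0.4865 -0.0754  0.0591  0.0588 -1.4077] z [0.0038 0.006  0.0083]
top navy hi 336 [ 0.5714 -0.3
[... 1819 characters left out ...]
259 0.0298 0.0328]
scene tan hi 253 [ 0.7245 -0.1693  0.0403  0.0231  0.0637] z [0.0464 0.0493 0.0548]
scene tan hi 2794 [ 0.5447  0.0141  0.1801  0.0562 -1.3976] z [0.0459 0.0484 0.0501]
scene tan hi 2128 [ 0.465   0.3059  0.1811  0.0575 -0.1761] z [0.041  0.0458 0.0478]
scene grey hi 147 [ 0.4883 -0.3023  0.0418  0.0292  1.4466] z [0.0556 0.0573 0.059 ]
scene grey hi 1297 [ 0.8301 -0.3605  0.139   0.1381 -0.8502] z [0.039  0.0441 0.047 ]
scene grey hi 488 [ 0.7347 -0.2442  0.0393  0.0385  1.3337] z [0.0707 0.0753 0.0771]
scene grey hi 6838 [ 0.8001  0.0199  0.1379  0.1358 -1.57  ] z [0.0494 0.0512 0.053 ]
scene grey hi 1011 [ 0.4256  0.3129  0.0722  0.0362 -0.1847] z [0.0295 0.0319 0.0339]
```

View pics/top1.png

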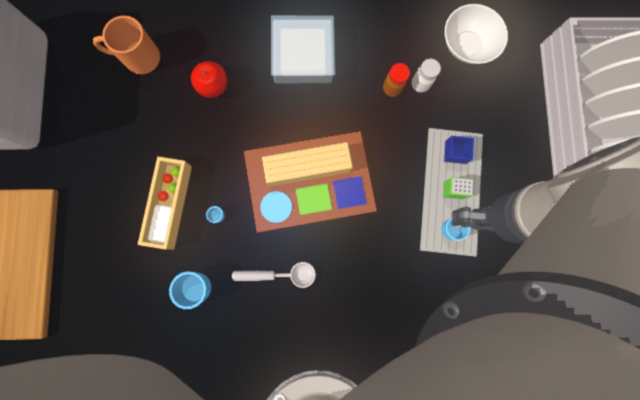

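All three stand on the mat: navy (459,150), grater (460,188) and round cup (456,229). The upper tier hasn't moved. Next I stack it.

```bash
python3 - <<'E'
from pp import *
pick((.5437,.0146),.169,.083,.080,60)
place((.4647,.3070),1.393,.125,.078)
env.reach([.45,.10,.3],q(1.393))
E
python3 meas.py top,top2 scene,scene2 | grep -E "tan"
```

```text
grip 0.05530963722510638 64.48934555053711 t 24.675
down True [0.4649 0.3073 0.126 ] want z 0.125 open 0.0551273299732341
t 28.1917
top tan hi 138 [ 0.7131 -0.1692  0.04    0.0167  0.8748] z [0.0433 0.0473 0.0514]
scene tan lo 48 [ 0.7239 -0.1634  0.037   0.0114  0.0732] z [0.0043 0.0088 0.0117]
scene tan lo 305 [ 0.4719  0.3298  0.1962  0.0534 -0.4456] z [-0.0009  0.0045  0.0112]
scene tan hi 251 [ 0.7254 -0.1687  0.0404  0.0212 -0.0422] z [0.0459 0.0497 0.0557]
scene tan hi 1291 [ 0.4791  0.3301  0.1857  0.0525 -0.483 ] z [0.075  0.0801 0.0844]
```

View pics/scene2.png

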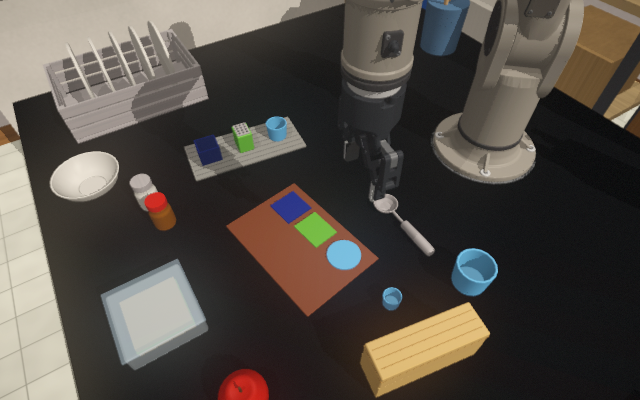

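The upper tier is stacked at (425,345) and looks flush. I'll check the numbers from the scene camera, then the top camera once the arm is out of the way.

```bash
cat > chk.py <<'E'
from lib import *
for n in("scene","top"):
    p,W=cloud(n);m=(abs(W[...,0]-.465)<.15)&(abs(W[...,1]-.307)<.12)&(W[...,2]>.083)&(W[...,2]<.1)
    for k,pts in blobs(m,W,300): print(n,k,rect(pts[:,:2]),np.percentile(pts[:,2],[5,50,95]).round(4))
E
python3 - <<'E'
from pp import *
env.reach([.4043,-.292,.2],q(-1.69))
E
python3 chk.py
```

```text
scene 4725 [ 0.4664  0.3068  0.1808  0.057  -0.1787] [0.0879 0.09   0.0918]
top 2857 [ 0.465   0.308   0.1801  0.0572 -0.1859] [0.0866 0.089  0.091 ]
```

```bash
python3 - <<'E'
from pp import *
pick((.4045,-.2920),-1.69,.0805,.070,30)
place((.4582,.0812),-1.40,.0837,.062)
pick((.4888,-.302),-1.69,.0875,.070)
place((.4727,.0015),-1.40,.0907,.060)
pick((.573,-.312),-1.69,.0805,.070)
place((.4854,-.0764),-1.40,.0837,.062)
env.reach([.573,-.312,.25],q(-1.69))
E
python3 meas.py top,top3 scene,scene3 | grep -E "sky|navy|green|grey hi"; python3 chk.py
```

```text
grip 0.048842228767523005 29.43306722212583 t 32.6417
down True [0.4584 0.0816 0.0842] want z 0.0837 open 0.048840953454639485
t 36.6167
grip 0.04597897438295386 31.457553505897522 t 39.6083
down True [0.4729 0.0019 0.0908] want z 0.0907 open 0.04584761110134736
t 43.2917
grip 0.04769998901827845 32.41547763347626 t 46.1333
down True [ 0.4858 -0.0761  0.0834] want z 0.0837 open 0.04786673527479257
t 49.725
top grey hi 206 [ 0.8819 -0.3307  0.0907  0.0194 -1.1041] z [0.0377 0.0425 0.0453]
top grey hi 2963 [ 0.8056  0.0207  0.1345  0.1229 -1.5658] z [0.0476 0.0498 0.052 ]
scene sky lo 311 [ 0.4634  0.0876  0.0638  0.0495 -0.6856] z [0.0056 0.0074 0.0097]
scene sky lo 66 [ 0.4508  0.0715  0.031   0.0161 -0.5378] z [0.0093 0.011  0.0118]
scene sky lo 103 [ 0.3148  0.2505  0.0547  0.0177 -1.3842] z [-0.0003  0.0057  0.0112]
scene sky lo 119 [ 0.4365  0.2021  0.0243  0.0157 -1.0442] z [0.001  0.0036 0.0111]
scene sky hi 395 [0.4583 0.0813 0.0481 0.0463 0.9558] z [0.0408 0.0461 0.0488]
scene sky hi 415 [0.3141 0.2465 0.0656 0.027  1.5569] z [0.0505 0.056  0.0578]
scene sky hi 67 [ 0.4419  0
[... 214 characters left out ...]
78 0.0106]
scene navy hi 485 [ 0.4864 -0.0758  0.0508  0.0492 -1.4027] z [0.0406 0.0459 0.0486]
scene green lo 333 [ 4.7380e-01  6.0000e-04  6.9600e-02  5.6300e-02 -1.4151e+00] z [0.0054 0.0075 0.0102]
scene green hi 310 [ 0.481   0.0117  0.0538  0.0282 -0.7271] z [0.0506 0.055  0.058 ]
scene grey hi 1308 [ 0.83   -0.3594  0.1393  0.1382  1.2461] z [0.0393 0.0442 0.0469]
scene grey hi 487 [ 0.7349 -0.2435  0.0391  0.0388  1.0459] z [0.0702 0.0754 0.0772]
scene grey hi 251 [ 0.4724  0.0015  0.0412  0.0301 -1.4163] z [0.058  0.0598 0.0616]
scene grey hi 6834 [0.8001 0.0199 0.1381 0.1359 1.5707] z [0.0493 0.0512 0.053 ]
scene 4727 [ 0.4661  0.3069  0.1807  0.057  -0.1784] [0.0879 0.09   0.0918]
```

```bash
python3 - <<'E'
import cv2,numpy as np
a=cv2.imread('pics/top3.png')[120:250,130:390];b=cv2.imread('pics/scene3.png')[160:400,220:520]
a=cv2.resize(a,(600,300),interpolation=2);b=cv2.resize(b,(375,300),interpolation=2)
cv2.imwrite('pics/end.png',np.vstack([a,cv2.copyMakeBorder(b,0,0,0,225,cv2.BORDER_CONSTANT)]))
E
```

```text
(no output)
```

View pics/end.png

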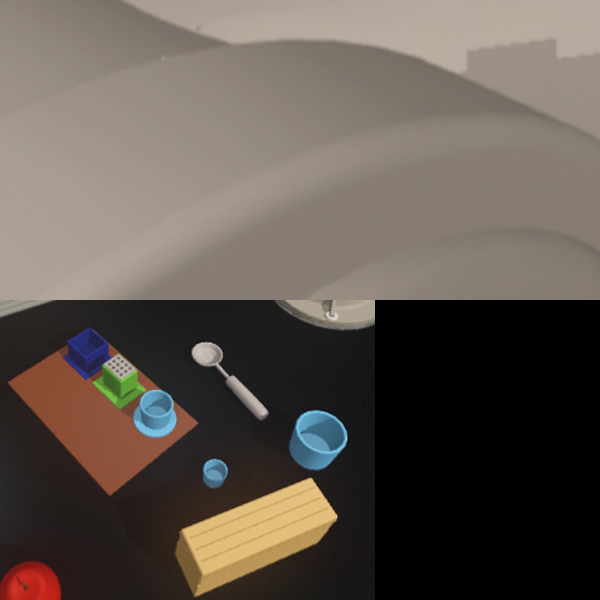

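The lower half shows the three things upright on their own coasters: navy (88,352), grater (120,377) and round cup (155,410). The tiers are stacked at (255,535). The arm blocks the top camera, but scene camera offsets are 2 mm or less, so I'm handing in.

```bash
python3 -c "
from cell import job
print(job.job_done())"
```

```text
the job is handed in; nothing more can be done
None
```

I handed the job in at about 51 s on the robot's clock: the upper tier is stacked on the lower tier within about 1.5 mm, and each of the three stands upright on the coaster of its own colour within about 2 mm (for the cups and grater that is the scene camera alone, since the arm blocked the top one at the end).

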